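Set the work lantern beside the open drain

ROBOT

A 6-joint arm with a two-finger parallel gripper is mounted at the origin on the work surface. World frame = base frame: x ahead of the robot, y to its left, z up, the work surface at z = 0. Lengths are in m, angles in rad, forces in N, time in s.
With the tool pointing down it reaches from about 0.325 to 0.9 m from the base axis. Payload 6.1 kg.
Tool frame: the origin (TCP) lies midway between the tips of the shut fingers; the grasp point (between the pads) lies 19 mm behind it; z points along the fingers, y is the line along which they close (so a half turn about z gives the same grasp; the last joint's range is limited). The gripper opens to 85 mm and grips with 20 to 120 N. Pads are 22 mm wide; open, the fingers measure 114 mm over their backs; the gripper's body (76 mm by 85 mm) begins 54 mm behind the grasp point. The pads swing forward as they close: fully open they stand 13 mm farther back than shut.
Start: joints at [-1.268, 0.22, 1.526, -0, 1.395, -0.126], TCP at [0.26, -0.568, 0.231] pointing down, gripper open.
Joint ranges: [-2.98, 2.98], [-0.91, 2.08], [0.09, 2.57], [-1.24, 4.39], [0.2, 2.65], [-2.68, 2.68]. Speed limits (rad/s): [2.57, 2.57, 3.01, 3.14, 3.14, 3.14].

INTERFACE

Orientations are given as a 3x3 rotation matrix whose columns are the frame's x, y, z axes.
In Python, from station import ctrl gives the robot as it stands. The module is installed in compiled form; this text tells all that it offers.
- The arm moves only by the tool servo_tool, never from a script. Its arguments are lists of equal length, an entry for each row: "travel": the shift along the tool's x, y, z in m, a list of three; "turn": the turn about the tool's z in degrees. A call has 1 to 5 rows; each row shifts and turns the commanded pose from where the row before left it, along the tool's axes as they then stand; what a row does not reach is not made up. A row lasts 1/10 s, in which the tool goes at most 50 mm and 8.59 degrees, less where a joint would pass 70% of its speed; a pose out of reach is approached as far as the arm can. A call is refused whole if a number of a shift passes 0.05 or a number of a turn 8.59, either way. A call with a gripper value outside its range is refused whole. "grip" is the gripper command: -1 is shut, 1 is fully open, values between are in proportion, set as the call begins (left out, the last holds). The fingers move at their own pace and stop on an object; "grip_force" is the grip in N (left out, the last holds). Time passes only in rows, so rows that do not move let the fingers close. It gives the time, the measured TCP pose, the force, the opening and the grip force at its end, in the units of the state.
- ctrl.sense(): the state, without advancing time (a new reading comes with each control period).
- ctrl.get_image(name): name is "scene" or "top" or "wrist"; returns a dict with "img" (480x640x3 uint8, blue, green, red), "range_z" (480x640 float32, m along the optical axis (not along the pixel's ray), 0 where there is no reading), "fovy" (degrees; the focal length in pixels is half the picture's height over the tangent of half this angle, whatever the lens; pixels are square), "cx", "cy" (the principal point, pixels), "world_from_camera" (4x4, takes a point from camera to world coordinates). Camera axes: x right, y down, z forward; pixel columns grow to the right and rows downward; lengths in m; the calibration is good to about 2 mm. The wrist camera is an equidistant fisheye: a pixel r from the principal point sees the ray r / f radians off the axis. A picture is of the moment at which its call begins.
- ctrl.sign_off(): hands the job in; it is judged then, once.
Trained networks look in the newest picture that a camera, given by its name, has taken for a name from the list of things; names that differ only in an ending like _2 or _b are one class to them, and where a whole thing is asked for, a point or a joint stands for the part that bears it (a point fixed in the world has none). Each returns a list of dicts, best first, with "score" (0 to 1); they miss things now and then, are a little off and sometimes report something else, mostly with a low value. They report only what shows in the picture. A call takes as long as a camera call. They do not tell look-alikes from the thing itself.
- ctrl.boxes_of(camera, label): "at" ([row, column] in pixels, amid what is visible of it).
- ctrl.regions_of(camera, label): "mask" (480x640 bool, what is visible of it) and "at" ([row, column] in pixels, amid what is visible of it).
- ctrl.spot_point(camera, label): "at" ([row, column] in pixels: a listed point, or the origin of a listed thing).
The state is a dict: "time_s": time; "q": joint angles; "qvel": joint speeds; "joint_torque": joint torques, N m; "eef_pos": TCP position; "tool_rot": TCP orientation; "wrist_force": force on the tool from outside, world axes, zero at the start; "ft_torque": the same for the moment, N m; "gripper_width": finger opening in m; "finger_force": force on a finger pad.
Only numpy, scipy, OpenCV 4.12 (cv2) and the standard library are available. Lean on these libraries where they do the work, as an engineer would, in place of code of your own. Each camera call takes 0.05 s, during which the arm holds its last target. There are 200 camera calls.

TASK

Take the round lantern off its charging dock and set it down, upright and gently, on the rubber mat beside the open drain flange, with its whole foot on the mat. Leave the square floodlight standing in the other dock.

Things in the scene. Friction and masses are not known exactly. Their poses are not given: they have to be found in the camera images.
- lantern: Round grey lantern with clear globe, 0.45 to 0.8 kg. Origin: centre of underside, z up. Foot 90 mm wide; cap 92 mm wide, its top 126 mm above the origin. Rigid black handle arches over the cap: posts 84 mm apart along x; between them a straight grip along x, straight over the origin, centre 176 mm above it, 52 mm long, 18 mm wide (y), 18 mm high, 41 mm free below it.
- dock: Black square charging dock under the lantern, 140 x 140 mm, fixed. Origin: centre of its underside, on the work surface. Seat 45 mm above the origin, in a low round rim 104 mm wide inside, its top 53 mm above the origin; the lantern stands loose in it and lifts straight up. An identical dock carries the floodlight.
- mat: Empty black rubber mat, 160 x 160 mm, 6 mm thick, fixed flat on the tiles between the two docks. Origin: centre of its underside, on the work surface; x and y along its sides. The white drain flange (fixed ring, 178 mm wide, 12 mm high) lies next to its +x side, 180 mm from centre to centre.
- floodlight: Bystander: square grey floodlight in the other dock, box head 100 x 60 mm on a round foot 90 mm wide, black arched handle along its x axis, grip 156 mm above the origin (centre of its underside). Not to be moved.
Mind the look-alikes: they are no part of the job. Leave any yellow look-alike of the lantern alone.

How it is judged:
On the way:
1. the lantern is lifted clear of its dock, upright (height (world z) of lantern above 0.08 m and angle between lantern's own z axis and vertical below 0.5 rad), for 0.2 s.
At the end, for the whole second after the job is handed in: The lantern stands upright (within 10 degrees) and at rest on the mat, its centre at most 40 mm from the mat's centre along each of the mat's sides; the floodlight still stands in its dock, within 25 mm of where it was and upright within 10 degrees (x of lantern in the frame of mat between -0.04 and 0.04 m and y of lantern in the frame of mat between -0.04 and 0.04 m and z of lantern in the frame of mat between 0 and 0.012 m and angle between lantern's own z axis and vertical below 0.18 rad and linear speed of lantern below 0.03 m/s and distance of floodlight from where it was at the start of the episode below 0.025 m and angle between floodlight's own z axis and vertical below 0.17 rad); the robot touches nothing.
It fails at once if the lantern is dropped (falls free, faster than 0.6 m/s, about 2 cm) (linear speed of lantern above 0.6 m/s and contact force between lantern and the fingers below 0.3 N).
It fails at once if the floodlight is moved by more than 25 mm (distance of floodlight from where it was at the start of the episode above 0.025 m).
It fails at once if the lantern is tipped by more than 45 degrees (angle between lantern's own z axis and vertical above 0.79 rad).
It also fails if it takes over 38 s, if anything falls off the work surface, if the arm or the gripper's body presses on something with over 40 N, if the wrist force passes 120 N, or if a joint passes its speed limit or range.

## Working session

There is one attempt and no reset: what is moved stays moved. The work goes in short steps, Python scripts to look and compute and a tool call to move; the robot and the scene stay as the last step left them, time stands still between calls to the robot, and variables do not carry over. Pictures are saved under pics/ and viewed, at most 10 in all, crops included, and the job is handed in when it is done.

Besides the shell and the picture viewer there is one more tool, called after "Request:" by a JSON object that holds its "name" and its "arguments", one argument or row to a line. servo_tool: Moves the arm, as the interface text tells. Its arguments: {"type":"object","properties":{"travel":{"type":"array","items":{"type":"array","items":{"type":"number"}}},"turn":{"type":"array","items":{"type":"number"}},"grip":{"type":"number"},"grip_force":{"type":"number"}},"required":["travel","turn"]}

```bash
mkdir -p pics; cat > h.py <<'E'
import numpy as np, cv2
from station import ctrl
def ray(im,rc,cam):
    f=240/np.tan(np.radians(im['fovy'])/2); x=(rc[1]-im['cx']);y=(rc[0]-im['cy'])
    if cam=='wrist':
        r=np.hypot(x,y);t=r/f;s=np.tan(t)/max(r,1e-9); return np.array([x*s,y*s,1])
    return np.array([x/f,y/f,1])
def pt(im,rc,cam):
    r,c=int(round(rc[0])),int(round(rc[1])); z=im['range_z'][r,c]
    T=im['world_from_camera']; return T[:3,:3]@(ray(im,rc,cam)*z)+T[:3,3]
def cloud(im,mask,cam):
    T=im['world_from_camera']; v=np.argwhere(mask&(im['range_z']>0))
    return np.array([T[:3,:3]@(ray(im,p,cam)*im['range_z'][p[0],p[1]])+T[:3,3] for p in v]),v
E
cat > a.py <<'E'
from h import *
np.set_printoptions(precision=4,suppress=True)
ims=[]
for cam in ['scene','top']:
    im=ctrl.get_image(cam); np.savez(cam,**im); ims.append(im['img'])
    print(cam,im['fovy'],im['world_from_camera'][:3,3],im['world_from_camera'][:3,2])
    for l in ['lantern','dock','mat','floodlight']:
        for d in ctrl.regions_of(cam,l):
            P,v=cloud(im,d['mask'],cam)
            if len(P): print(l,round(d['score'],2),np.round(d['at']),len(P),'med',np.median(P,0),'lo',np.percentile(P,2,0),'hi',np.percentile(P,98,0))
        for d in ctrl.spot_point(cam,l): print('  spot',l,round(d['score'],2),np.round(d['at']),pt(im,d['at'],cam))
    cv2.imwrite(f'pics/{cam}0.png',im['img'])
E
python3 a.py
```

```text
scene 48.52382462605645 [1.1856 0.7994 0.784 ] [-0.5025 -0.6444 -0.5763]
lantern 0.67 [278. 484.] 3443 med [0.4206 0.3737 0.1135] lo [0.368  0.3223 0.0056] hi [0.4444 0.4056 0.1847]
lantern 0.66 [288. 419.] 3843 med [0.5923 0.344  0.157 ] lo [0.5312 0.2986 0.0526] hi [0.6161 0.3751 0.2298]
lantern 0.57 [362. 368.] 4536 med [0.7518 0.3876 0.1227] lo [0.6967 0.3471 0.0084] hi [0.78   0.4184 0.1852]
  spot lantern 0.95 [315. 414.] [0.5994 0.3524 0.0889]
  spot lantern 0.84 [392. 365.] [0.7677 0.4009 0.051 ]
  spot lantern 0.67 [307. 479.] [0.4303 0.381  0.0267]
dock 0.56 [340. 428.] 2237 med [0.5968 0.3836 0.044 ] lo [0.4977 0.2682 0.0059] hi [0.6352 0.4108 0.0545]
  spot dock 0.71 [236. 331.] [ 0.4797 -0.0234  0.0084]
  spot dock 0.57 [336. 414.] [0.6113 0.3677 0.055 ]
mat 0.93 [233. 331.] 2449 med [ 0.4739 -0.0332  0.0059] lo [ 0.3925 -0.1194  0.0008] hi [0.5504 0.0398 0.0093]
  spot mat 0.63 [234. 333.] [ 0.4713 -0.0275  0.0085]
floodlight 0.82 [158. 272.] 1744 med [ 0.4748 -0.2857  0.1258] lo [ 0.4076 -0.3393  0.0484] hi [ 0.5118 -0.2594  0.209 ]
  spot floodlight 0.95 [176. 269.] [
[... 282 characters left out ...]
631] hi [0.6091 0.367  0.2317]
  spot lantern 0.89 [239. 186.] [0.5586 0.2995 0.1702]
  spot lantern 0.87 [315. 178.] [0.4039 0.3134 0.1577]
  spot lantern 0.85 [172. 176.] [0.7032 0.3371 0.1254]
dock 0.88 [248. 202.] 1952 med [0.5445 0.2898 0.0451] lo [0.4935 0.25   0.0187] hi [0.642  0.3835 0.0556]
  spot dock 0.93 [236. 187.] [0.5644 0.2973 0.1692]
mat 0.84 [285. 350.] 4829 med [ 0.4684 -0.0445  0.0062] lo [ 0.3912 -0.1215  0.0004] hi [0.5457 0.0328 0.0121]
  spot mat 0.95 [283. 350.] [ 0.4752 -0.0453  0.0084]
floodlight 0.92 [296. 473.] 1947 med [ 0.454  -0.2946  0.1515] lo [ 0.4099 -0.3422  0.0653] hi [ 0.5049 -0.2637  0.2117]
  spot floodlight 0.77 [293. 472.] [ 0.4596 -0.2878  0.1531]
```

View pics/scene0.png

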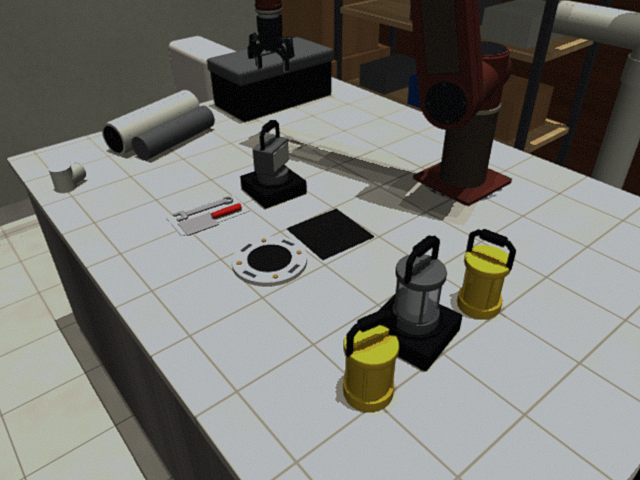

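View pics/top0.png

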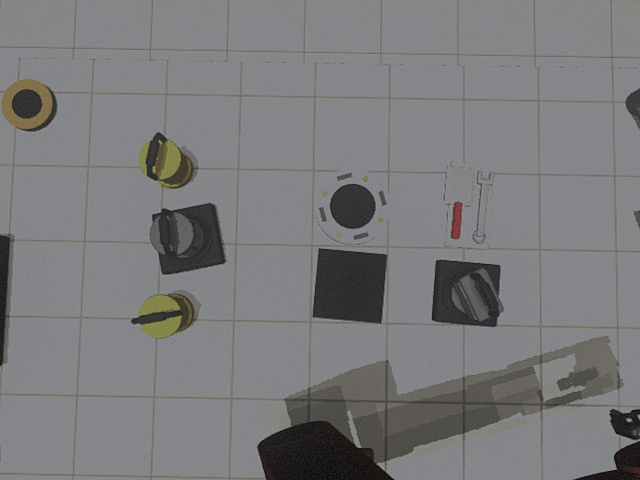

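The grey lantern is the one in the dock, at scene (col 419, row 288) and top (177, 235). The two at scene (368, 362) and (479, 278) are yellow and stand on the tiles, so they are look-alikes. Next I'll measure the grip, mat and foot from both views and confirm with a crop.

```bash
cat > b.py <<'E'
from h import *
np.set_printoptions(precision=4,suppress=True)
for cam,box in [('scene',(225,360,375,475)),('top',(195,280,140,235))]:
    im=dict(np.load(cam+'.npz')); m=np.zeros((480,640),bool); m[box[0]:box[1],box[2]:box[3]]=1
    P,v=cloud(im,m,cam); g=im['img'][v[:,0],v[:,1]].astype(int)
    k=np.hypot(P[:,0]-.57,P[:,1]-.335)<.085; P=P[k];g=g[k]
    H=P[(P[:,2]>.217)&(P[:,2]<.245)]; u=np.linalg.svd(H[:,:2]-H[:,:2].mean(0))[2][0]
    a=(H[:,:2]-H[:,:2].mean(0))@u; n=np.array([-u[1],u[0]]);w=(H[:,:2]-H[:,:2].mean(0))@n
    c=H[:,:2].mean(0)+u*(np.percentile(a,2)+np.percentile(a,98))/2+n*(np.percentile(w,5)+np.percentile(w,95))/2
    print(cam,'grip n',len(H),'c',c,'len',np.ptp(np.percentile(a,[2,98])),'wid',np.ptp(np.percentile(w,[5,95])),'ztop',np.percentile(H[:,2],[50,90,98]),'yaw',np.degrees(np.arctan2(u[1],u[0])))
    C=P[(P[:,2]>.163)&(P[:,2]<.178)]; (cc,wh,_)=cv2.minAreaRect(C[:,:2].astype(np.float32)); print(' cap',len(C),cc,wh,C[:,2].max())
    M=[cloud(im,d['mask'],cam)[0] for d in ctrl.regions_of(cam,'mat')[:1]][0]
    M=M[(M[:,2]<.02)&(np.hypot(M[:,0]-.47,M[:,1]+.044)<.13)]
    print(' mat',cv2.minAreaRect(M[:,:2].astype(np.float32)),np.median(M[:,2]))
    if cam=='scene': s=cv2.resize(im['img'][220:365,360:480],None,fx=4,fy=4)
    else: cv2.imwrite('pics/crop.png',np.hstack([s[:500],cv2.resize(im['img'][195:320,140:220],None,fx=4,fy=4)[:500]])[:,:800])
s=ctrl.sense(); print(s['eef_pos'],s['tool_rot'],s['gripper_width'])
E
python3 b.py
```

```text
scene grip n 337 c [0.5743 0.3332] len 0.07211941178235005 wid 0.015057918058450415 ztop [0.2279 0.2307 0.2314] yaw 5.448755549514893
 cap 1222 (0.5727502703666687, 0.3332483768463135) (0.08955565840005875, 0.09038980305194855) 0.17796744804943643
 mat ((0.4661588668823242, -0.046187624335289), (0.17651735246181488, 0.17132626473903656), 86.3343505859375) 0.005944953875770875
top grip n 359 c [0.568  0.3278] len 0.0755055258688841 wid 0.015343458679312336 ztop [0.228  0.232  0.2338] yaw -172.72512336334384
 cap 1166 (0.5677154064178467, 0.3279832601547241) (0.09066861122846603, 0.08954881876707077) 0.1771771397436721
 mat ((0.46847569942474365, -0.04499635100364685), (0.16325747966766357, 0.1630796641111374), 86.68745422363281) 0.006170915324422044
[ 0.2599 -0.5684  0.2313] [[ 0.9095  0.4158  0.    ]
 [ 0.4158 -0.9095  0.    ]
 [ 0.     -0.     -1.    ]] 0.08570249953114124
```

View pics/crop.png

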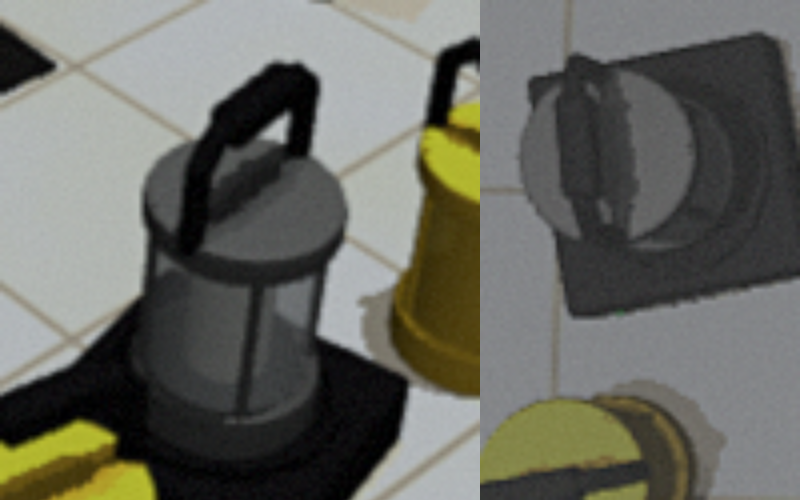

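Crop confirmed: a grey lantern with a clear globe and black handle, standing in the dock (grip at about column 265, row 95 in the left half). Grip is at about (0.571, 0.331), top at z 0.231, yaw 6.4°, which agrees with the text. First move: raise the tool and turn +18.2°.

Request:
{"name": "servo_tool", "arguments": {
  "travel": [
    [0,0,-0.04],
    [0,0,-0.04],
    [0,0,-0.04],
    [0,0,-0.01]
  ],
  "turn": [6,6,6.2,0],
  "grip": 1
}}

```text
time_s: 1.4
eef_pos: [0.2604, -0.5701, 0.3678]
tool_rot: [[0.994, 0.108, 0.003], [0.108, -0.994, -0.009], [0.002, 0.009, -1.0]]
wrist_force: [0.1, -0.7, 0.4]
gripper_width: 0.0853
finger_force: 0.0
```

Request:
{"name": "servo_tool", "arguments": {
  "travel": [
    [0.02,-0.042,0],
    [0.02,-0.042,0],
    [0.02,-0.042,0],
    [0.02,-0.042,0],
    [0.02,-0.042,0]
  ],
  "turn": [0,0,0,0,0]
}}

```text
time_s: 1.9
eef_pos: [0.3361, -0.3468, 0.3607]
tool_rot: [[0.994, 0.111, -0.0], [0.111, -0.994, 0.0], [-0.0, -0.001, -1.0]]
wrist_force: [0.6, -0.1, 0.6]
gripper_width: 0.0854
finger_force: 0.0
```

Request:
{"name": "servo_tool", "arguments": {
  "travel": [
    [0.02,-0.042,0],
    [0.02,-0.042,0],
    [0.02,-0.042,0],
    [0.02,-0.042,0],
    [0.02,-0.042,0]
  ],
  "turn": [0,0,0,0,0]
}}

```text
time_s: 2.4
eef_pos: [0.4121, -0.127, 0.361]
tool_rot: [[0.994, 0.111, 0.0], [0.111, -0.994, -0.0], [0.0, 0.0, -1.0]]
wrist_force: [1.5, 0.1, 1.4]
gripper_width: 0.0857
finger_force: 0.0
```

Request:
{"name": "servo_tool", "arguments": {
  "travel": [
    [0.02,-0.042,0],
    [0.02,-0.042,0],
    [0.02,-0.042,0],
    [0.02,-0.042,0],
    [0.02,-0.042,0]
  ],
  "turn": [0,0,0,0,0]
}}

```text
time_s: 2.9
eef_pos: [0.4882, 0.093, 0.361]
tool_rot: [[0.994, 0.112, 0.0], [0.112, -0.994, -0.0], [0.0, 0.0, -1.0]]
wrist_force: [0.2, -0.8, -0.4]
gripper_width: 0.0853
finger_force: 0.0
```

Request:
{"name": "servo_tool", "arguments": {
  "travel": [
    [0.022,-0.045,0],
    [0.022,-0.045,0],
    [0.022,-0.045,0],
    [0.022,-0.045,0],
    [0,0,0]
  ],
  "turn": [0,0,0,0,0]
}}

```text
time_s: 3.4
eef_pos: [0.5555, 0.2844, 0.3577]
tool_rot: [[0.993, 0.117, -0.004], [0.117, -0.993, 0.0], [-0.004, -0.001, -1.0]]
wrist_force: [-0.7, -0.9, -1.1]
gripper_width: 0.0855
finger_force: 0.0
```

```bash
cat > w.py <<'E'
from h import *
import sys
np.set_printoptions(precision=4,suppress=True)
im=ctrl.get_image('wrist'); R=im['range_z']
print(ctrl.sense()['eef_pos'],im['world_from_camera'][:3,3],im['fovy'])
P,v=cloud(im,R>0,'wrist')
k=np.hypot(P[:,0]-.571,P[:,1]-.331)<.07; P=P[k]
H=P[(P[:,2]>.217)&(P[:,2]<.245)]; m=H[:,:2].mean(0)
u=np.linalg.svd(H[:,:2]-m,full_matrices=False)[2][0]; n=np.array([-u[1],u[0]]); a=(H[:,:2]-m)@u; w=(H[:,:2]-m)@n
print('c',m+u*np.percentile(a,[2,98]).mean()+n*np.percentile(w,[5,95]).mean(),len(H),'len',np.ptp(a),'wid',np.ptp(w),'z',np.percentile(H[:,2],[50,90,98]),'yaw',np.degrees(np.arctan(u[1]/u[0])))
C=P[(P[:,2]>.163)&(P[:,2]<.178)]; print('cap',len(C),cv2.minEnclosingCircle(C[:,:2].astype(np.float32)))
for d in ctrl.boxes_of('wrist','lantern'): print(d['score'],np.round(d['at']))
cv2.imwrite('pics/'+sys.argv[1],im['img'])
E
python3 w.py w1.png
```

```text
[0.5551 0.2818 0.3585] [0.6241 0.2927 0.5   ] 65.70646984690485
c [0.5712 0.3305] 2179 len 0.08438095308264752 wid 0.018363176571468628 z [0.2291 0.2305 0.2312] yaw 7.638770215395633
cap 5497 ((0.5713422894477844, 0.3303619921207428), 0.0466177798807621)
0.88 [187. 269.]
0.76 [ 36. 257.]
0.74 [312. 246.]
```

View pics/w1.png

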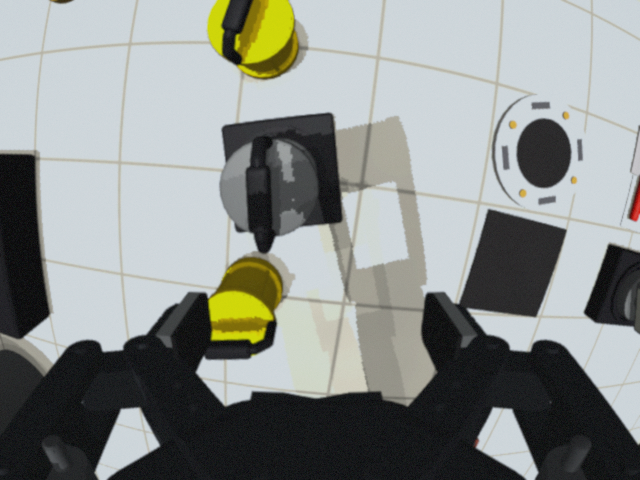

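The wrist view agrees: grip at (258, 190), centre (0.571, 0.330), top z 0.231. Only the yellow lanterns are next to it, and the tool stays above them.

Request:
{"name": "servo_tool", "arguments": {
  "travel": [
    [0.011,-0.023,0],
    [0.0105,-0.0235,0],
    [0,0,0],
    [0,0,0.035],
    [0,0,0.035]
  ],
  "turn": [-0.8,0,0,0,0]
}}

```text
time_s: 4.0
eef_pos: [0.5722, 0.3265, 0.2928]
tool_rot: [[0.992, 0.124, 0.004], [0.124, -0.992, 0.001], [0.004, -0.0, -1.0]]
wrist_force: [0.2, 0.2, -0.5]
gripper_width: 0.0858
finger_force: 0.0
```

Request:
{"name": "servo_tool", "arguments": {
  "travel": [
    [0,0,0.03],
    [0,0,0],
    [0,0,0]
  ],
  "turn": [0,0,0]
}}

```text
time_s: 4.3
eef_pos: [0.5714, 0.3266, 0.2621]
tool_rot: [[0.992, 0.124, -0.0], [0.124, -0.992, -0.0], [-0.0, 0.0, -1.0]]
wrist_force: [0.1, 0.4, 0.0]
gripper_width: 0.0853
finger_force: 0.0
```

Request:
{"name": "servo_tool", "arguments": {
  "travel": [
    [0,-0.004,0.01],
    [0,0,0.02],
    [0,0,0.02],
    [0,0,0.012],
    [0,0,0]
  ],
  "turn": [0,0,0,0,0]
}}

```text
time_s: 4.8
eef_pos: [0.5703, 0.3317, 0.1981]
tool_rot: [[0.992, 0.125, -0.002], [0.125, -0.992, -0.001], [-0.002, 0.001, -1.0]]
wrist_force: [-0.5, 0.0, 0.1]
gripper_width: 0.0853
finger_force: 0.0
```

Request:
{"name": "servo_tool", "arguments": {
  "travel": [
    [0,0,0],
    [0,0,0],
    [0,0,0],
    [0,0,0],
    [0,0,0]
  ],
  "turn": [0,0,0,0,0],
  "grip": -1,
  "grip_force": 60
}}

```text
time_s: 5.3
eef_pos: [0.5712, 0.3318, 0.2]
tool_rot: [[0.992, 0.125, 0.001], [0.125, -0.992, -0.0], [0.001, 0.0, -1.0]]
wrist_force: [0.2, -1.3, -1.2]
gripper_width: 0.0168
finger_force: 59.4
```

Gripped at 17 mm (the bar is 18 mm). Now lifting straight up, slowly at first.

Request:
{"name": "servo_tool", "arguments": {
  "travel": [
    [0,0,-0.01],
    [0,0,-0.02],
    [0,0,-0.02],
    [0,0,-0.02],
    [0,0,-0.02]
  ],
  "turn": [0,0,0,0,0]
}}

```text
time_s: 5.8
eef_pos: [0.5701, 0.3318, 0.2889]
tool_rot: [[0.992, 0.125, -0.003], [0.125, -0.992, -0.001], [-0.003, 0.001, -1.0]]
wrist_force: [0.2, 0.2, -6.9]
gripper_width: 0.0167
finger_force: 59.0
```

Request:
{"name": "servo_tool", "arguments": {
  "travel": [
    [0,0,-0.02],
    [0,0,-0.01],
    [0,0,0],
    [0,0,0]
  ],
  "turn": [0,0,0,0]
}}

```text
time_s: 6.2
eef_pos: [0.5704, 0.3318, 0.318]
tool_rot: [[0.992, 0.125, -0.002], [0.125, -0.992, -0.001], [-0.002, 0.0, -1.0]]
wrist_force: [-0.1, 0.4, -6.7]
gripper_width: 0.0171
finger_force: 59.0
```

```bash
cat > c.py <<'E'
from h import *
np.set_printoptions(precision=4,suppress=True)
s=ctrl.sense();print(s['eef_pos'],s['wrist_force'],s['ft_torque'],s['gripper_width'])
im=ctrl.get_image('scene'); cv2.imwrite('pics/s2.png',im['img'])
im=ctrl.get_image('wrist'); 
for d in ctrl.regions_of('wrist','mat')[:1]:
    M,_=cloud(im,d['mask'],'wrist'); M=M[(M[:,2]<.02)&(np.hypot(M[:,0]-.47,M[:,1]+.044)<.13)]
    print('mat',cv2.minAreaRect(M[:,:2].astype(np.float32)),np.median(M[:,2]))
E
python3 c.py
```

```text
[0.5704 0.3318 0.318 ] [-0.1457  0.415  -6.743 ] [ 0.0608  0.0049 -0.0508] 0.01711360508222658
mat ((0.46926888823509216, -0.04245392978191376), (0.16435512900352478, 0.16306066513061523), 85.94744873046875) 0.005446577790304996
```

View pics/s2.png

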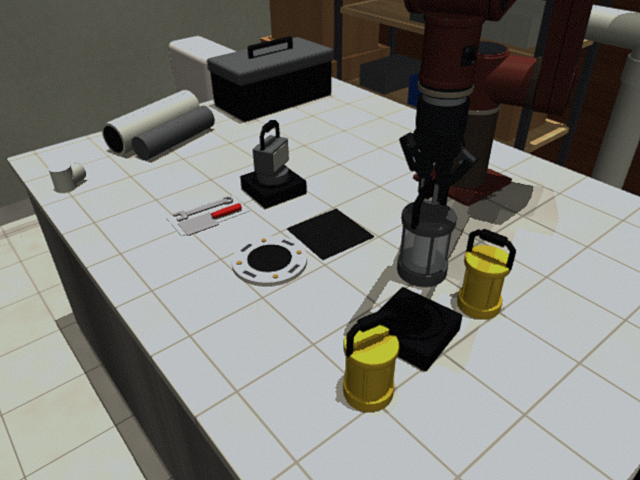

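The lantern is upright and clear of the dock at (428, 245); the floodlight at (272, 165) is untouched. Weight is about 0.69 kg. Moving to the mat centre at (0.469, -0.044).

Request:
{"name": "servo_tool", "arguments": {
  "travel": [
    [-0.004,0.01,0],
    [-0.008,0.02,0],
    [-0.012,0.03,0],
    [-0.012,0.03,0],
    [-0.012,0.03,0]
  ],
  "turn": [0,0,0,0,0]
}}

```text
time_s: 6.85
eef_pos: [0.5373, 0.2052, 0.3187]
tool_rot: [[0.992, 0.125, -0.001], [0.125, -0.992, -0.001], [-0.001, 0.001, -1.0]]
wrist_force: [1.0, -0.2, -6.0]
gripper_width: 0.0171
finger_force: 59.1
```

Request:
{"name": "servo_tool", "arguments": {
  "travel": [
    [-0.0145,0.035,0],
    [-0.0145,0.035,0],
    [-0.0145,0.035,0],
    [-0.0145,0.035,0],
    [-0.0145,0.035,0]
  ],
  "turn": [0,0,0,0,0]
}}

```text
time_s: 7.35
eef_pos: [0.4868, 0.0224, 0.3191]
tool_rot: [[0.992, 0.125, -0.0], [0.125, -0.992, -0.0], [-0.0, 0.0, -1.0]]
wrist_force: [1.7, -0.7, -6.7]
gripper_width: 0.017
finger_force: 59.1
```

Request:
{"name": "servo_tool", "arguments": {
  "travel": [
    [-0.012,0.03,0],
    [-0.008,0.02,0],
    [-0.0065,0.015,0],
    [0,0,0],
    [0,0,0]
  ],
  "turn": [0,0,0,0,0]
}}

```text
time_s: 7.85
eef_pos: [0.4694, -0.044, 0.3191]
tool_rot: [[0.992, 0.123, -0.0], [0.123, -0.992, 0.0], [-0.0, -0.0, -1.0]]
wrist_force: [0.1, 0.7, -7.6]
gripper_width: 0.017
finger_force: 59.2
```

Right over the mat centre. Lowering should make contact at TCP z of about 0.161.

Request:
{"name": "servo_tool", "arguments": {
  "travel": [
    [0,0,0.015],
    [0,0,0.03],
    [0,0,0.03],
    [0,0,0.03],
    [0,0,0.02]
  ],
  "turn": [0,0,0,0,0]
}}

```text
time_s: 8.35
eef_pos: [0.4681, -0.0423, 0.1904]
tool_rot: [[0.992, 0.126, -0.004], [0.126, -0.992, 0.001], [-0.004, -0.002, -1.0]]
wrist_force: [-0.4, 0.3, -7.1]
gripper_width: 0.0172
finger_force: 59.1
```

Request:
{"name": "servo_tool", "arguments": {
  "travel": [
    [0,0,0.01],
    [0,0,0.008],
    [0,0,0.005],
    [0,0,0],
    [0,0,0]
  ],
  "turn": [0,0,0,0,0]
}}

```text
time_s: 8.85
eef_pos: [0.4706, -0.0437, 0.1722]
tool_rot: [[0.992, 0.125, 0.002], [0.125, -0.992, -0.0], [0.001, 0.001, -1.0]]
wrist_force: [0.5, -0.9, -7.1]
gripper_width: 0.0169
finger_force: 59.1
```

```bash
cat > d.py <<'E'
from h import *
import sys
np.set_printoptions(precision=4,suppress=True)
s=ctrl.sense();print(s['eef_pos'],s['wrist_force'],s['gripper_width'])
im=ctrl.get_image('scene'); cv2.imwrite('pics/'+sys.argv[1],cv2.resize(im['img'][100:320,200:460],None,fx=2.5,fy=2.5))
P,_=cloud(im,im['range_z']>0,'scene'); P=P[np.hypot(P[:,0]-.469,P[:,1]+.044)<.08]
C=P[(P[:,2]>.12)&(P[:,2]<.136)]; print('cap',len(C),C.min(0),C.max(0),'cam bias about +3,+3 mm')
F=P[(P[:,2]>.009)&(P[:,2]<.03)]; print('foot',len(F),F.max(0))
E
python3 d.py s3.png
```

```text
[ 0.4706 -0.0437  0.1722] [ 0.534  -0.9487 -7.0552] 0.016901612249634847
cap 136 [ 0.4393 -0.0593  0.1202] [0.5163 0.0049 0.1359] cam bias about +3,+3 mm
foot 157 [0.5367 0.0265 0.03  ]
```

View pics/s3.png

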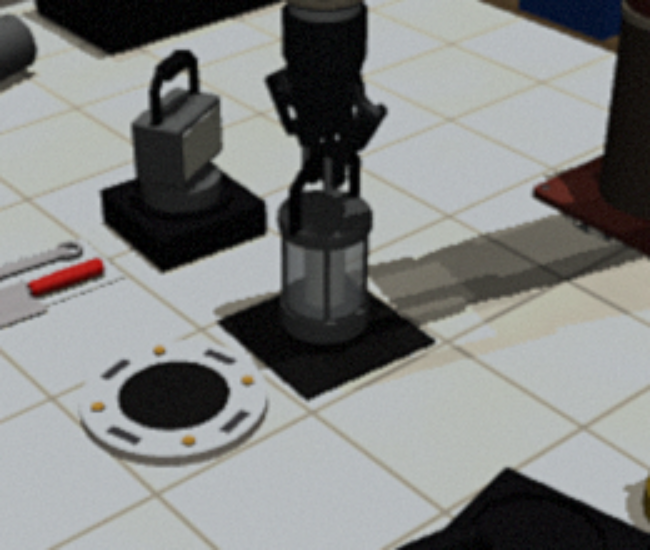

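The crop shows the lantern upright just over the mat, its foot at (325, 325) well inside the edges. About 11 mm left, so I'm lowering slowly until contact.

Request:
{"name": "servo_tool", "arguments": {
  "travel": [
    [0,0,0.004],
    [0,0,0.003],
    [0,0,0.002],
    [0,0,0],
    [0,0,0]
  ],
  "turn": [0,0,0,0,0]
}}

```text
time_s: 9.4
eef_pos: [0.4699, -0.0436, 0.1622]
tool_rot: [[0.992, 0.125, -0.0], [0.125, -0.992, 0.0], [-0.0, -0.0, -1.0]]
wrist_force: [-0.1, -0.1, -6.4]
gripper_width: 0.017
finger_force: 59.1
```

Request:
{"name": "servo_tool", "arguments": {
  "travel": [
    [0,0,0.001],
    [0,0,0.001],
    [0,0,0],
    [0,0,0]
  ],
  "turn": [0,0,0,0]
}}

```text
time_s: 9.8
eef_pos: [0.4703, -0.0438, 0.1609]
tool_rot: [[0.992, 0.125, 0.001], [0.125, -0.992, -0.0], [0.001, 0.001, -1.0]]
wrist_force: [-1.0, -0.0, -1.1]
gripper_width: 0.0174
finger_force: 59.8
```

The mat now carries the lantern: wrist load fell from -6.8 to -1.1 N. Releasing.

Request:
{"name": "servo_tool", "arguments": {
  "travel": [
    [0,0,0.0005],
    [0,0,0],
    [0,0,0],
    [0,0,0],
    [0,0,0]
  ],
  "turn": [0,0,0,0,0],
  "grip": 1,
  "grip_force": 20
}}

```text
time_s: 10.3
eef_pos: [0.4701, -0.0436, 0.1599]
tool_rot: [[0.992, 0.125, 0.0], [0.125, -0.992, -0.0], [0.0, 0.0, -1.0]]
wrist_force: [0.5, 0.2, -0.5]
gripper_width: 0.0853
finger_force: 0.0
```

Request:
{"name": "servo_tool", "arguments": {
  "travel": [
    [0,0,0],
    [0,0,-0.01],
    [0,0,-0.02],
    [0,0,-0.03],
    [0,0,-0.03]
  ],
  "turn": [0,0,0,0,0]
}}

```text
time_s: 10.8
eef_pos: [0.4696, -0.0435, 0.2512]
tool_rot: [[0.992, 0.125, -0.0], [0.125, -0.992, 0.0], [-0.0, -0.0, -1.0]]
wrist_force: [0.1, 0.2, 0.3]
gripper_width: 0.0852
finger_force: 0.0
```

Request:
{"name": "servo_tool", "arguments": {
  "travel": [
    [0,0,-0.04],
    [0,0,-0.03],
    [0,0,0],
    [0,0,0]
  ],
  "turn": [0,0,0,0]
}}

```text
time_s: 11.2
eef_pos: [0.4703, -0.0436, 0.321]
tool_rot: [[0.992, 0.125, 0.002], [0.125, -0.992, -0.001], [0.002, 0.001, -1.0]]
wrist_force: [-0.2, -1.2, 0.2]
gripper_width: 0.0854
finger_force: 0.0
```

```bash
python3 d.py s4.png; sed -e 's/\.571,/.469,/;s/\.331)/-.044)/;s/-P\[:,1\]//' w.py >/dev/null; python3 - <<'E'
from h import *
im=ctrl.get_image('wrist'); P,_=cloud(im,im['range_z']>0,'wrist')
P=P[np.hypot(P[:,0]-.47,P[:,1]+.044)<.07]; C=P[(P[:,2]>.124)&(P[:,2]<.139)]
print('cap',len(C),cv2.minEnclosingCircle(C[:,:2].astype(np.float32)),C[:,2].min(),np.median(C[:,2]),'top',np.percentile(P[:,2],99.5))
E
```

```text
[ 0.4703 -0.0436  0.321 ] [-0.2305 -1.1787  0.1817] 0.08535535843781931
cap 659 [ 0.4234 -0.088   0.1201] [0.5194 0.0045 0.1358] cam bias about +3,+3 mm
foot 275 [0.5431 0.0324 0.03  ]
cap 5558 ((0.4699614942073822, -0.04348459839820862), 0.046819835901260376) 0.12414239967154334 0.1318609560223682 top 0.42522678331288366
```

View pics/s4.png

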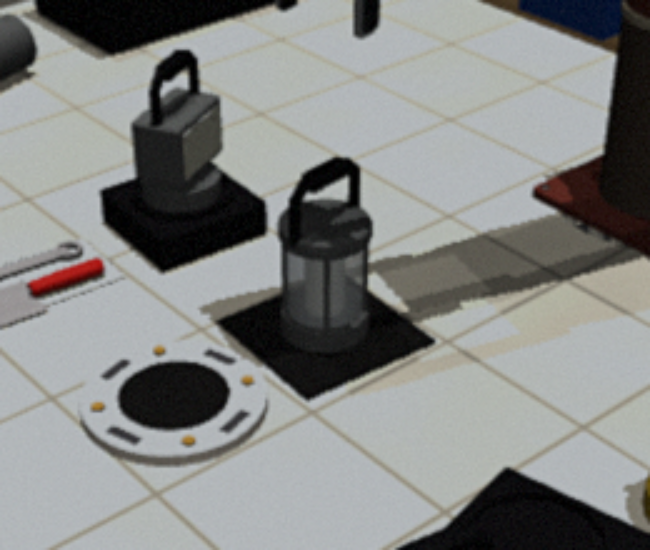

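The lantern stands upright in the middle of the mat (foot at (325, 335), cap top z 0.132 = 6 + 126 mm). The floodlight is unmoved and the gripper is clear.

```bash
python3 -c "from station import ctrl; print(ctrl.sign_off())"
```

```text
the job is handed in; nothing more can be done
None
```

The round lantern is off its dock and standing upright on the mat, about 1 mm from the mat's centre by measurement; the floodlight was left in its dock, and the job was handed in after about 11 s of robot time (no verdict came back).

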